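# Set the rack stop to its index tab and start the lock screw

## Task

Set the work stop: turn its pointer knob until the pointer meets the little index tab on the dial rim, then start the lock screw so the setting can be clamped. Start it the careful way so it does not cross-thread: take the hexagon head from above, turn it backward (anticlockwise) until you feel it drop into the thread, then turn it forward (clockwise) one full turn. Finish still gripping the head and holding the screw there, with the knob on its mark and the bar, square and spanner lying about left alone.

Things in the scene. Friction and masses are not known exactly. Their poses are not given: they have to be found in the camera images.
- work_stop: grey cast rack-and-pinion work stop fixed to the table, foot 100 x 200 x 12 mm. Origin: middle of the foot's underside; z up, y along the square rack bar through it. Knob axis at y = +55 mm, lock screw axis at y = -55 mm (both x = 0). Dial plate 78 mm wide, top at z = 52 mm. Boss 53 mm wide, top at z = 60 mm, with a bronze threaded insert.
- knob_grip (a point): on the knob's vertical axis, 76 mm above the table, the height to grip. Black pointer knob: 46 mm round skirt up to z = 61 mm, on it a grip bar 44 mm long, 13 mm thick, z = 61 to 88 mm. The frame turns with the knob; its -x axis runs along the bar to the pointer. The knob drives the rack bar (10 mm a radian, little force) and stays where it is left.
- knob_pointer (a point): tip of the knob's pointer, 30 mm from the knob's axis, just above the dial plate.
- index_mark (a point): inner tip of the brass index tab (6 mm wide) on the dial rim, 30 mm from the knob's axis; the pointer tip lies on this point when the knob is set. The tab stays put.
- lock_head (a point): centre of the top of the lock screw's hexagon head: 36 mm across flats, 41.6 across corners, 20 mm high, top about 110 mm above the table at the start (it falls under 2 mm onto the thread); below it a 34 mm collar 3 mm high and the 24 mm thread. z up along the screw, x at a corner of the hexagon. Captive and upright in its boss; turns easily.
- lock_screw (a joint): turn of the lock screw (rad), 0 at the start, + clockwise from above (forward, right-hand thread, pitch 5 mm). At first its thread end rests on the insert's first thread, whose start lies 25 to 140 degrees backward; turned back it climbs 5 mm a turn, then is free to drop 5 mm by its 0.3 kg or a light push. Forward from there it goes down 5 mm a turn, end play about 0.6 mm.
- flat_bar: bystander: dark flat bar offcut 50 x 140 x 8 mm lying off the stop pad's end; origin at the middle of its underside.
- try_square: bystander: engineer's square 152 x 100 x 16 mm lying behind the stop; origin at the middle of its underside.
- spanner: bystander: combination spanner 32 x 217 x 9 mm lying in front of the stop; origin at the middle of its underside.

How it is judged:
On the way, in this order (a step that is already met when the one before it is completed fails the run):
1. the knob's pointer is set on the index tab (horizontal distance between knob_pointer and index_mark below 0.004 m), for 0.2 s.
2. the lock screw has been turned backward and has dropped into the thread (value of joint lock_screw below -0.25 rad and z of lock_head in the frame of work_stop below 0.1075 m), for 0.1 s.
3. the lock screw has been turned forward about one turn from the drop (value of joint lock_screw above 2.5 rad and z of lock_head in the frame of work_stop below 0.1023 m), for 0.1 s.
At the end, for the whole second after the job is handed in: Pointer within 4 mm of the index tab; lock screw one 5 mm pitch (within about 1 mm, one turn within about 50 degrees) below where it dropped, its head top 100.0 to 102.3 mm above the table, still gripped with over 5 N and not turning; bar, square and spanner within 20 mm of their starts (horizontal distance between knob_pointer and index_mark below 0.004 m and z of lock_head in the frame of work_stop between 0.1 and 0.1023 m and contact force between the fingers and lock_screw above 5 N and angular speed of lock_screw below 0.1 rad/s and distance of each of flat_bar, try_square, spanner from where it was at the start of the episode below 0.02 m); the arm keeps its last pose, push and grip.
It fails at once if the lock screw is turned forward (more than about 45 degrees) before it has dropped into the thread (value of joint lock_screw above 0.8 rad and z of lock_head in the frame of work_stop above 0.107 m).
It fails at once if a bystander is knocked away (distance of any of flat_bar, try_square, spanner from where it was at the start of the episode above 0.03 m).
It also fails if it takes over 72 s, if anything falls off the work surface, if the arm or the gripper's body presses on something with over 40 N, if the wrist force passes 120 N, or if a joint passes its speed limit or range.

## Robot

A 6-joint arm with a two-finger parallel gripper is mounted at the origin on a cart in front of the work surface, level with it; the furniture and walls round the work are solid. World frame = base frame: x ahead of the robot, y to its left, z up, the work surface at z = 0. Lengths are in m, angles in rad, forces in N, time in s.
With the tool pointing down it reaches from about 0.35 to 0.775 m from the base axis. Payload 5.5 kg.
Tool frame: the origin (TCP) lies midway between the tips of the shut fingers; the grasp point (between the pads) lies grasp_offset behind it (grasp_offset is the distance from the TCP to the grasp point, in m); z points along the fingers, y is the line along which they close (so a half turn about z gives the same grasp; the last joint's range is limited). The gripper opens to 85 mm and grips with 20 to 120 N. Pads are 22 mm wide; open, the fingers measure 114 mm over their backs; the gripper's body (76 mm by 85 mm) begins 54 mm behind the grasp point. The pads swing forward as they close: fully open they stand 13 mm farther back than shut.
Start: joints at [0.968, 0.313, 0.046, 1.304, 0, 1.431], TCP at [0.257, 0.515, 0.231] pointing down, gripper open.
Joint ranges: [-2.76, 2.76], [-0.86, 1.69], [-1.03, 1.26], [-2.2, 2.34], [-1.47, 1.5], [-3.14, 3.14]. Speed limits (rad/s): [2.57, 2.57, 3.14, 3.14, 3.14, 3.14].

## Interface

Orientations are given as a unit quaternion [w, x, y, z].
In Python, from workcell import * gives the robot as it stands.
- The arm moves only by the tool step_arm, never from a script. Its argument "deltas" is a list of rows, each a list of 7 numbers: the shift along the world's x, y, z in mm, then the turn, a rotation vector about the world's x, y, z in degrees, then the gripper's target within -1 to 1 (fully open at 1, half-way at 0, shut at -1). A call has 1 to 5 rows; each row shifts and turns the commanded pose from where the row before left it; what a row does not reach is not made up. A row lasts 1/10 s, in which the tool goes at most 50 mm and 8.59 degrees, less where a joint would pass 70% of its speed; a pose out of reach is approached as far as the arm can. A call is refused whole if a number of a shift passes 50 or a number of a turn 8.59, either way. A call with a gripper value outside its range is refused whole. The fingers move at their own pace and stop on an object; "newtons" is the grip in N (left out, the last holds). Time passes only in rows, so rows that do not move let the fingers close. It gives the time, the measured TCP pose, the force, the opening and the grip force at its end, in the units of the state.
- get_state(): the state, without advancing time (a new reading comes with each control period).
- read_camera(name): name is "scene" or "top" or "wrist"; returns a dict with "image" (420x560x3 uint8, red, green, blue), "z_map" (420x560 float32, m along the optical axis (not along the pixel's ray), 0 where there is no reading), "K" (3x3 intrinsics, pixels), "world_from_camera" (4x4, takes a point from camera to world coordinates). Camera axes: x right, y down, z forward; pixel columns grow to the right and rows downward; lengths in m; the calibration is good to about 2 mm. A picture is of the moment at which its call begins.
- hand_in(): hands the job in; it is judged then, once.
The state is a dict: "clock": time; "joint_pos": joint angles; "qvel": joint speeds; "tau": joint torques, N m; "tcp_pos": TCP position; "orientation": TCP orientation; "wrist_force": force on the tool from outside, world axes, zero at the start; "ft_torque": the same for the moment, N m; "finger_gap": finger opening in m; "grip_force": force on a finger pad.
Only numpy, scipy, OpenCV 4.12 (cv2) and the standard library are available. Lean on these libraries where they do the work, as an engineer would, in place of code of your own. Each camera call takes 0.05 s, during which the arm holds its last target. There are 200 camera calls.

## Working session

There is one attempt and no reset: what is moved stays moved. The work goes in short steps, Python scripts to look and compute and a tool call to move; the robot and the scene stay as the last step left them, time stands still between calls to the robot, and variables do not carry over. Pictures are saved under pics/ and viewed, at most 10 in all, crops included, and the job is handed in when it is done.

Besides the shell and the picture viewer there is one more tool, called after "Call:" in YAML: its name, and indented under it one key for each argument. step_arm: Moves the arm, as the interface text tells. Its arguments: {"type":"object","properties":{"deltas":{"type":"array","items":{"type":"array","items":{"type":"number"}}},"newtons":{"type":"number"}},"required":["deltas"]}

```bash
mkdir -p pics; cat > h.py <<'E'
from workcell import *
import numpy as np, cv2
def snap(n,f):
    c=read_camera(n); cv2.imwrite('pics/'+f,c['image'][:,:,::-1]); np.savez('pics/'+f[:-4]+'.npz',**c); return c
def pts(c):
    z=c['z_map'];h,w=z.shape;u,v=np.meshgrid(np.arange(w),np.arange(h))
    p=np.stack([u,v,np.ones_like(u)],-1)@np.linalg.inv(c['K']).T*z[...,None]
    T=c['world_from_camera'];return p@T[:3,:3].T+T[:3,3]
E
python3 - <<'E'
from h import *
s=get_state();print(s)
for n in('top','scene'):
    c=snap(n,n+'0.png');print(c['world_from_camera'].round(3),c['K'][0,0])
E
```

```text
{'clock': 0.0, 'joint_pos': array([ 9.68397456e-01,  3.14007260e-01,  4.49665407e-02,  1.30360264e+00,
       -1.02560571e-05,  1.43118405e+00]), 'qvel': array([-1.04148138e-03, -2.95093490e-04,  1.28913337e-04,  6.66866324e-04,
       -1.01535328e-03, -5.45015914e-05]), 'tau': array([ 6.46738999e-05, -4.80624318e+01,  2.98532653e+01,  1.92243420e-02,
       -2.70103501e-04, -2.34168772e-05]), 'tcp_pos': array([0.25642581, 0.51407639, 0.23039989]), 'orientation': array([-3.30044601e-04,  2.29333808e-01,  9.73347395e-01, -8.62543301e-04]), 'wrist_force': array([-0.34545906, -0.54113392, -0.1293041 ]), 'ft_torque': array([-0.07010968,  0.00643582,  0.01415124]), 'grip_force': 0.0, 'finger_gap': 0.08545633707386227}
[[-1.000e-03 -9.860e-01  1.650e-01  4.350e-01]
 [-1.000e+00  3.000e-03  1.200e-02  9.800e-02]
 [-1.300e-02 -1.640e-01 -9.860e-01  1.014e+00]
 [ 0.000e+00  0.000e+00  0.000e+00  1.000e+00]] 458.279097767774
[[ 0.71  -0.374  0.597  0.075]
 [-0.704 -0.407  0.582 -0.394]
 [ 0.025 -0.833 -0.552  0.564]
 [ 0.     0.     0.     1.   ]] 406.2810770075567
```

View pics/top0.png

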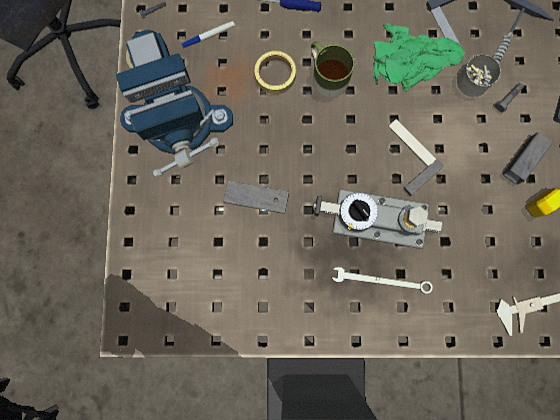

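View pics/scene0.png

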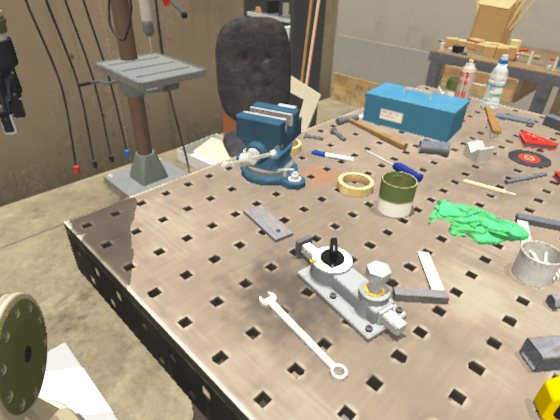

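The top view shows the knob at about (359,211), the hex head at (415,217) and the brass tab near (350,226). The spanner lies in front at (380,281), the square behind at (420,160) and the bar at left (257,197).

```bash
python3 - <<'E'
from h import *
c=dict(np.load('pics/top0.npz'));P=pts(c)
roi=np.zeros(P.shape[:2],bool);roi[180:250,320:445]=1
for nm,lo,hi in(('head',.1,.12),('dial',.046,.056),('knobtop',.08,.095),('foot',.008,.016)):
    m=roi&(P[...,2]>lo)&(P[...,2]<hi);q=P[m];print(nm,len(q),np.median(q,0).round(4) if len(q) else'',(q[:,:2].min(0)+q[:,:2].max(0))/2,np.ptp(q[:,:2],0))
    if nm=='foot':print(cv2.minAreaRect((q[:,:2]*1000).astype(np.float32)))
im=c['image'];x=cv2.resize(im[180:250,310:450],None,fx=5,fy=5,interpolation=2);cv2.imwrite('pics/crop0.png',x[:,:,::-1])
E
```

```text
head 310 [ 0.567  -0.1573  0.1111] [ 0.56755025 -0.15824845] [0.04064231 0.03862078]
dial 1088 [ 0.5787 -0.0753  0.0516] [ 0.58429784 -0.07693454] [0.08469261 0.21515753]
knobtop 152 [ 0.5848 -0.0502  0.0893] [ 0.57703193 -0.10384646] [0.05930331 0.13981863]
foot 1368 [ 0.5486 -0.117   0.0131] [ 0.5869177  -0.10500483] [0.15063765 0.21091924]
((601.5211791992188, -108.86587524414062), (199.92892456054688, 150.2386016845703), 79.97345733642578)
```

View pics/crop0.png

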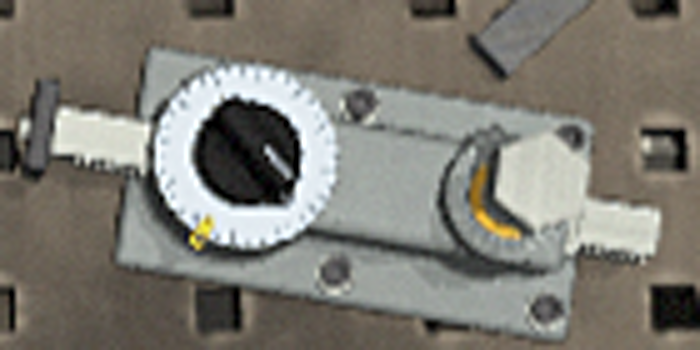

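Knob, head and foot agree with the given layout: the rack is at about 80° and the axes are 109 mm apart. I'll move above the stop for a close wrist look.

Call:
step_arm:
  deltas:
    - [21,-41,4,0,0,4.3,1]
    - [21,-41,4,0,0,4.3,1]
    - [21,-41,4,0,0,4.3,1]
    - [21,-41,4,0,0,4.3,1]
    - [21,-41,4,0,0,4.3,1]

```text
clock: 0.6
tcp_pos: [0.362, 0.3079, 0.2512]
orientation: [-0.0, 0.042, 0.999, -0.0]
wrist_force: [0.1, 0.5, 0.5]
finger_gap: 0.0852
grip_force: 0.0
```

Call:
step_arm:
  deltas:
    - [21,-41,4,0,0,4.3,1]
    - [21,-41,4,0,0,4.3,1]
    - [21,-41,4,0,0,4.3,1]
    - [21,-41,4,0,0,4.3,1]
    - [21,-41,4,0,0,4.3,1]

```text
clock: 1.1
tcp_pos: [0.467, 0.1027, 0.2713]
orientation: [-0.0, -0.145, 0.989, 0.0]
wrist_force: [1.1, 1.0, -0.2]
finger_gap: 0.0853
grip_force: 0.0
```

Call:
step_arm:
  deltas:
    - [21,-41,4,0,0,4.3,1]
    - [21,-41,4,0,0,4.3,1]
    - [21,-41,4,0,0,4.3,1]
    - [21,-41,4,0,0,4.3,1]
    - [0,0,0,0,0,4.3,1]

```text
clock: 1.6
tcp_pos: [0.5529, -0.0645, 0.2863]
orientation: [-0.0, -0.324, 0.946, -0.001]
wrist_force: [-0.7, 0.4, 0.2]
finger_gap: 0.0853
grip_force: 0.0
```

```bash
python3 - <<'E'
from h import *
c=snap('wrist','w1.png');print(c['world_from_camera'].round(3),get_state())
E
```

```text
[[-0.612  0.749  0.254  0.487]
 [ 0.791  0.58   0.197 -0.116]
 [-0.     0.322 -0.947  0.429]
 [ 0.     0.     0.     1.   ]] {'clock': 1.65, 'joint_pos': array([-2.57070959e-01,  2.66737365e-01,  1.16211183e-01,  1.42150900e+00,
       -8.41473006e-05, -9.21452969e-01]), 'qvel': array([ 0.04711347, -0.0308233 , -0.03860265,  0.01404107,  0.01301391,
        0.16360231]), 'tau': array([ -1.29758835, -45.13838053,  30.93264341,  -0.3464751 ,
        -0.15124342,  -0.14696448]), 'tcp_pos': array([ 0.55161232, -0.06231997,  0.28622745]), 'orientation': array([-5.38344652e-04, -3.26114995e-01,  9.45329903e-01,  3.09267794e-04]), 'wrist_force': array([ 0.77625899,  0.34249313, -0.39760975]), 'ft_torque': array([-0.02064093,  0.06009027, -0.01106085]), 'grip_force': 0.0, 'finger_gap': 0.08535456504944781}
```

View pics/w1.png

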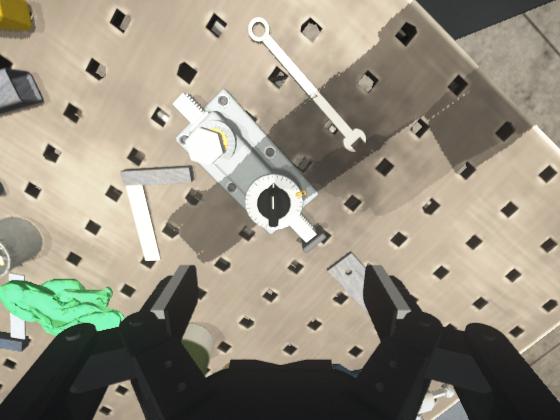

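The wrist view shows the knob at (273,200), the brass tab at (302,194) and the hex head at (208,142). I need a zoom to settle the pointer direction.

```bash
python3 - <<'E'
from h import *
c=dict(np.load('pics/w1.npz'));im=c['image']
x=cv2.resize(im[110:240,170:330],None,fx=4.5,fy=4.5,interpolation=2);cv2.imwrite('pics/crop1.png',x[:,:,::-1])
P=pts(c)
for u,v in((273,200),(273,222),(302,194),(208,142),(273,190),(273,210)):print(u,v,P[v,u].round(4))
E
```

```text
273 200 [ 0.575  -0.059   0.0893]
273 222 [ 0.5977 -0.0417  0.0901]
302 194 [ 0.5529 -0.0286  0.0588]
208 142 [ 0.5609 -0.1572  0.1086]
273 190 [ 0.5701 -0.0634  0.0671]
273 210 [ 0.5856 -0.051   0.0884]
```

View pics/crop1.png

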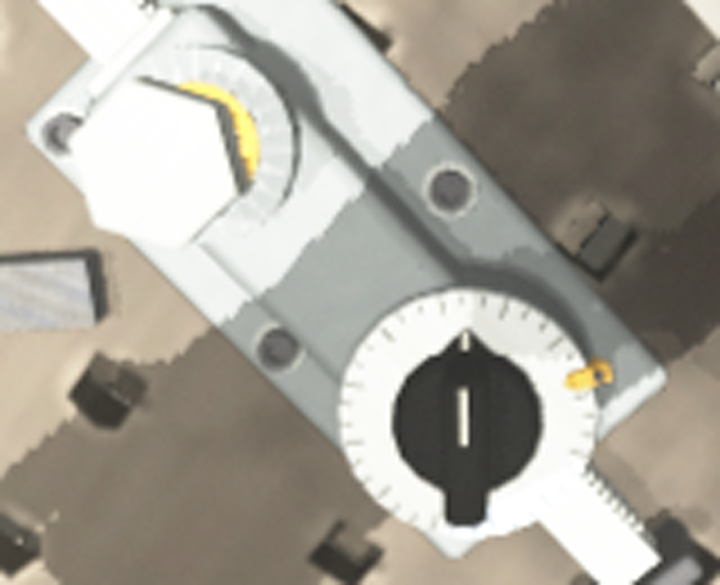

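The pointer tip is at crop (465,335), the tab's inner tip at (568,382) and the dial centre at about (469,415). The bar points up in the image, offset downward by its height.

```bash
cat >> h.py <<'E'
def ray(c,u,v,z):
    T=c['world_from_camera'];d=T[:3,:3]@np.linalg.inv(c['K'])@[u,v,1];o=T[:3,3];return o+d*(z-o[2])/d[2]
E
python3 - <<'E'
from h import *
c=dict(np.load('pics/w1.npz'));P=pts(c);im=c['image']
px=lambda x,y:(170+(x+.5)/4.5-.5,110+(y+.5)/4.5-.5)
t=ray(c,*px(465,332),.054);m=ray(c,*px(568,382),.053);k=ray(c,*px(469,415),.052)
# dial white pixels
for lo,hi in((.048,.056),):
    q=P[110:240,170:330];w=q[(q[...,2]>lo)&(q[...,2]<hi)];b=im[110:240,170:330][(q[...,2]>lo)&(q[...,2]<hi)].min(1)>0
    w=w[np.hypot(*(w[:,:2]-k[:2]).T)<.042]
    print('dial',cv2.minEnclosingCircle((w[:,:2]*1000).astype(np.float32)))
roi=np.zeros(P.shape[:2],bool);roi[110:240,170:330]=1
q=P[roi&(P[...,2]>.082)&(P[...,2]<.095)&(P[...,1]>-.09)]
print('bar',cv2.minAreaRect((q[:,:2]*1000).astype(np.float32)),np.median(q[:,2]))
q=P[roi&(P[...,2]>.106)&(P[...,2]<.116)]
print('head',cv2.minEnclosingCircle((q[:,:2]*1000).astype(np.float32)),np.median(q[:,2]))
h=cv2.convexHull((q[:,:2]*1000).astype(np.float32));print(cv2.approxPolyDP(h,4,True)[:,0])
print(t,m,k)
for p in(t,m):d=(p-k)[:2];print(np.hypot(*d),np.degrees(np.arctan2(d[1],d[0])))
E
```

```text
dial ((585.5804443359375, -50.3563232421875), 40.874717712402344)
bar ((587.0195922851562, -50.088836669921875), (43.077674865722656, 12.689534187316895), 37.534366607666016) 0.08797568865386554
head ((567.8414306640625, -158.16925048828125), 20.422527313232422) 0.10981377692324223
[[ 587.9871  -160.53534]
 [ 581.1844  -142.7083 ]
 [ 563.3359  -139.73985]
 [ 547.8155  -154.16472]
 [ 555.1346  -173.64911]
 [ 572.056   -176.84703]]
[ 0.56598977 -0.06702615  0.054     ] [ 0.55958053 -0.03335954  0.053     ] [ 0.58610319 -0.05026111  0.052     ]
0.02618427938945116 -140.18794775523713
0.03145019545888278 147.49267788068175
```

```bash
python3 - <<'E'
from workcell import *
print(grasp_offset); s=get_state(); print(s['tcp_pos'],s['orientation'])
E
```

```text
0.0187
[ 0.55161232 -0.06231997  0.28622745] [-5.38344652e-04 -3.26114995e-01  9.45329903e-01  3.09267794e-04]
```

Call:
step_arm:
  deltas:
    - [17,6,-30,0,0,0,1]
    - [17,6,-40,0,0,0,1]
    - [0,0,-40,0,0,0,1]
    - [0,0,-40,0,0,0,1]
    - [0,0,0,0,0,0,1]

```text
clock: 2.15
tcp_pos: [0.5797, -0.0456, 0.1312]
orientation: [-0.005, -0.325, 0.946, 0.003]
wrist_force: [-0.3, -0.2, -0.5]
finger_gap: 0.0856
grip_force: 0.0
```

Call:
step_arm:
  deltas:
    - [0,0,-25,0,0,0,1]
    - [0,0,-25,0,0,0,1]
    - [0,0,-20,0,0,0,1]
    - [0,0,0,0,0,0,1]
    - [0,0,0,0,0,0,1]

```text
clock: 2.65
tcp_pos: [0.5855, -0.0473, 0.0691]
orientation: [0.001, -0.325, 0.946, -0.0]
wrist_force: [0.0, 0.7, 0.8]
finger_gap: 0.0851
grip_force: 0.0
```

Call:
step_arm:
  deltas:
    - [0.5,-3,-4,0,0,0,0]
    - [0,0,0,0,0,0,-0.5]
    - [0,0,0,0,0,0,-1]
    - [0,0,0,0,0,0,-1]
    - [0,0,0,0,0,0,-1]
  newtons: 30

```text
clock: 3.15
tcp_pos: [0.5859, -0.0511, 0.0639]
orientation: [0.0, -0.325, 0.946, -0.001]
wrist_force: [7.6, -16.3, 1.8]
finger_gap: 0.0122
grip_force: 21.3
```

Call:
step_arm:
  deltas:
    - [0,0,0,0,0,0,-1]
    - [0,0,0,0,0,0,-1]
    - [0,0,0,0,0,0,-1]

```text
clock: 3.45
tcp_pos: [0.586, -0.0512, 0.0638]
orientation: [0.0, -0.325, 0.946, -0.001]
wrist_force: [0.8, -4.3, 3.0]
finger_gap: 0.0126
grip_force: 34.0
```

Gripped at a 12.6 mm gap, which matches the 13 mm bar. Turning clockwise 70°.

Call:
step_arm:
  deltas:
    - [0,0,0,0,0,-8,-1]
    - [0,0,0,0,0,-8,-1]
    - [0,0,0,0,0,-8,-1]
    - [0,0,0,0,0,-8,-1]
    - [0,0,0,0,0,-8,-1]

```text
clock: 3.95
tcp_pos: [0.5855, -0.0496, 0.0638]
orientation: [0.0, 0.02, 1.0, 0.001]
wrist_force: [0.4, 1.1, 4.3]
finger_gap: 0.0123
grip_force: 34.3
```

Call:
step_arm:
  deltas:
    - [0,0,0,0,0,-8,-1]
    - [0,0,0,0,0,-8,-1]
    - [0,0,0,0,0,-8,-1]
    - [0,0,0,0,0,-6,-1]
    - [0,0,0,0,0,0,-1]

```text
clock: 4.45
tcp_pos: [0.5859, -0.0483, 0.0638]
orientation: [0.0, 0.276, 0.961, 0.002]
wrist_force: [2.2, 5.3, 4.1]
finger_gap: 0.0125
grip_force: 34.2
```

Call:
step_arm:
  deltas:
    - [0,0,0,0,0,0,-1]
    - [0,0,0,0,0,0,-1]
    - [0,0,0,0,0,0,-1]

```text
clock: 4.75
tcp_pos: [0.5859, -0.0483, 0.0639]
orientation: [0.0, 0.275, 0.962, 0.002]
wrist_force: [1.3, 5.4, 3.6]
finger_gap: 0.0127
grip_force: 34.2
```

```bash
python3 - <<'E'
from h import *
c=snap('wrist','w2.png');t=snap('top','t2.png')
cv2.imwrite('pics/v2.png',cv2.resize(c['image'],None,fx=1,fy=1)[:,:,::-1])
E
```

```text
(no output)
```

View pics/v2.png

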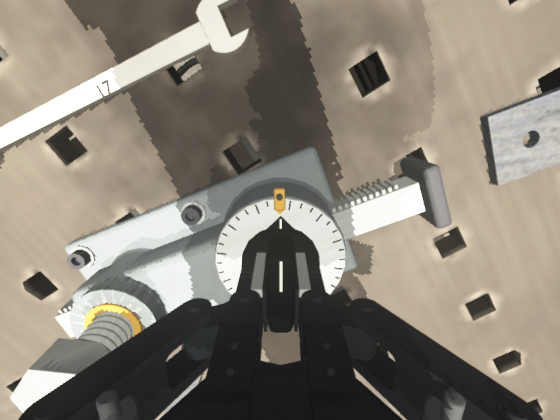

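The pointer tip (281,219) lines up with the tab's inner tip (280,212), so step 1 is set. Releasing, lifting and moving over the hex head. The flats have normals at about 80°, so yaw goes from 58° to 80°.

Call:
step_arm:
  deltas:
    - [0,0,0,0,0,0,0.3]
    - [0,0,0,0,0,0,1]
    - [0,0,0,0,0,0,1]
    - [0,0,20,0,0,0,1]
    - [0,0,35,0,0,0,1]

```text
clock: 5.35
tcp_pos: [0.5826, -0.0501, 0.1158]
orientation: [-0.003, 0.276, 0.961, -0.0]
wrist_force: [1.0, -0.4, 0.4]
finger_gap: 0.0832
grip_force: 0.0
```

Call:
step_arm:
  deltas:
    - [0,0,45,0,0,0,1]
    - [0,0,30,0,0,0,1]
    - [-9,-40,0,0,0,8,1]
    - [-9,-40,0,0,0,8,1]
    - [0,-28,0,0,0,6,1]

```text
clock: 5.85
tcp_pos: [0.5662, -0.1602, 0.1937]
orientation: [-0.0, 0.085, 0.996, -0.0]
wrist_force: [-0.3, 0.0, 0.5]
finger_gap: 0.0854
grip_force: 0.0
```

Call:
step_arm:
  deltas:
    - [0,0,0,0,0,0,1]
    - [0,0,0,0,0,0,1]
    - [0,0,0,0,0,0,1]

```text
clock: 6.15
tcp_pos: [0.5669, -0.1577, 0.193]
orientation: [-0.0, 0.088, 0.996, 0.0]
wrist_force: [1.1, 0.1, -0.7]
finger_gap: 0.0856
grip_force: 0.0
```

```bash
cat >> h.py <<'E'
def head(c,lo=.094,z0=.117):
    P=pts(c);m=(P[...,2]>lo)&(P[...,2]<z0)&(np.hypot(P[...,0]-.568,P[...,1]+.158)<.026)
    q=P[m];h=cv2.convexHull((q[:,:2]*1000).astype(np.float32))
    a=cv2.approxPolyDP(h,4,True)[:,0];ctr,r=cv2.minEnclosingCircle(h);d=a-np.array(ctr)
    return ctr,r,np.median(q[:,2]),len(q),np.degrees(np.arctan2(d[:,1],d[:,0])).round(1)
E
python3 - <<'E'
from h import *
c=snap('wrist','w3.png');t=snap('top','t3.png');print(head(c,.105),head(t,.105));s=get_state();print(s['tcp_pos'],s['orientation'],s['joint_pos'])
a=np.hstack([c['image'][:, :400],t['image'][:, 250:460][:420]]);a=c['image']
cv2.imwrite('pics/v3.png',a[:,:,::-1])
E
```

```text
((568.0538330078125, -158.58724975585938), 20.629894256591797, np.float64(0.10979133005029892), 1569, array([  -6.4,   47.3,  109.5,  170.9, -130.8,  -73.6])) ((566.98193359375, -158.7194061279297), 19.925050735473633, np.float64(0.111356164168946), 281, array([  -4.5,   49.9,   99.7,  167.5, -134.5,  -75.9]))
[ 0.56718477 -0.15730533  0.19319488] [-2.39809836e-04  8.68398828e-02  9.96222226e-01  2.29830480e-04] [-4.07030073e-01  3.52784797e-01  8.51408537e-03  1.22712550e+00
  2.85405750e-04 -2.33131348e-01]
```

View pics/v3.png

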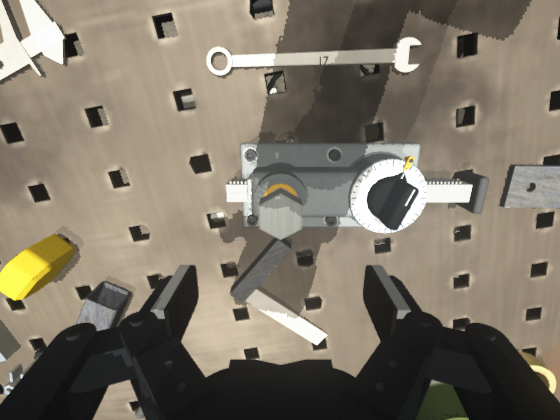

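The pointer (near (405,178)) still meets the tab (408,165), and the head centre is at (568,-158.5) mm with flats matching the gripper. Descending and gripping lightly.

Call:
step_arm:
  deltas:
    - [0.5,-1,-40,0,0,0,1]
    - [0,0,-40,0,0,0,1]
    - [0,0,-33,0,0,0,1]
    - [0,0,0,0,0,0,1]
    - [0,0,0,0,0,0,1]

```text
clock: 6.75
tcp_pos: [0.5676, -0.1586, 0.0806]
orientation: [-0.001, 0.087, 0.996, 0.0]
wrist_force: [0.7, -0.2, 1.1]
finger_gap: 0.0854
grip_force: 0.0
```

Call:
step_arm:
  deltas:
    - [0,0,0,0,0,0,0]
    - [0,0,0,0,0,0,-1]
    - [0,0,0,0,0,0,-1]
    - [0,0,0,0,0,0,-1]
    - [0,0,0,0,0,0,-1]
  newtons: 25

```text
clock: 7.25
tcp_pos: [0.5692, -0.1582, 0.0824]
orientation: [0.002, 0.087, 0.996, 0.001]
wrist_force: [-0.3, 5.8, 5.9]
finger_gap: 0.0409
grip_force: 24.6
```

Call:
step_arm:
  deltas:
    - [0,0,0,0,0,0,-1]
    - [0,0,0,0,0,0,-1]
    - [0,0,0,0,0,0,-1]

```text
clock: 7.55
tcp_pos: [0.5692, -0.1582, 0.0824]
orientation: [0.002, 0.087, 0.996, 0.001]
wrist_force: [0.0, 6.1, 6.9]
finger_gap: 0.0408
grip_force: 24.6
```

```bash
python3 - <<'E'
from h import *
c=snap('wrist','w4.png');t=snap('top','t4.png')
cv2.imwrite('pics/v4.png',c['image'][:,:,::-1]); s=get_state();print(s['tcp_pos'],s['orientation'],s['wrist_force'],s['ft_torque'],s['finger_gap'])
E
```

```text
[ 0.56923457 -0.15818427  0.08246139] [0.00196066 0.08673008 0.99622914 0.00124751] [0.0437358  5.4121393  6.87537299] [ 1.21738505 -0.1529725  -0.00857742] 0.04080493799142746
```

View pics/v4.png

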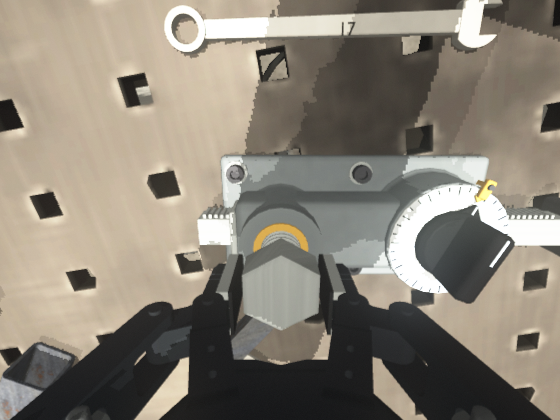

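The pads are on the head's left and right flats at (240,285) and (320,285), but the gap reads 40.8 mm instead of 36. I'll measure the head before turning.

```bash
python3 - <<'E'
from h import *
for f in('w4','t4'):
    c=dict(np.load(f'pics/{f}.npz'));P=pts(c);m=((P[...,2]>.105)&(P[...,2]<.117)&(np.hypot(P[...,0]-.568,P[...,1]+.158)<.024)&(c['image'].min(2)>60)).astype(np.uint8)
    n,l,st,ce=cv2.connectedComponentsWithStats(m);i=1+st[1:,4].argmax();q=P[l==i]
    h=cv2.convexHull((q[:,:2]*1000).astype(np.float32));a=cv2.approxPolyDP(h,3,True)[:,0];print(f,a.round(1).tolist(),np.median(q[:,2]))
    for ang in range(-10,180,30):
        n=np.array([np.cos(np.radians(ang)),np.sin(np.radians(ang))]);w=h[:,0]@n;print(ang,round(float(np.ptp(w)),1),end=' ')
    print()
c=dict(np.load('pics/w4.npz'));P=pts(c)
for v in(275,290):
  for u in range(205,350,6):print(u,v,(P[v,u]*1000).round(0).tolist(),end=';')
E
```

```text
w4 [[588.9000244140625, -162.89999389648438], [581.4000244140625, -143.5], [560.0999755859375, -139.6999969482422], [547.4000244140625, -155.10000610351562], [554.2999877929688, -174.39999389648438], [575.0, -178.10000610351562]] 0.10940268898609401
-10 42.3 20 37.2 50 41.1 80 36.2 110 41.2 140 37.2 170 42.3 
t4 [[561.2999877929688, -140.89999389648438], [547.2999877929688, -155.89999389648438], [551.4000244140625, -166.1999969482422], [559.2000122070312, -158.39999389648438]] 0.11088159616659288
-10 12.1 20 18.3 50 25.8 80 26.7 110 20.7 140 11.3 170 12.1 
205 275 [612.0, -234.0, -1.0];211 275 [556.0, -191.0, 102.0];217 275 [556.0, -188.0, 101.0];223 275 [553.0, -183.0, 109.0];229 275 [553.0, -180.0, 108.0];235 275 [554.0, -177.0, 109.0];241 275 [563.0, -179.0, 93.0];247 275 [555.0, -172.0, 109.0];253 275 [555.0, -169.0, 109.0];259 275 [555.0, -167.0, 109.0];265 275 [555.0, -164.0, 110.0];271 275 [556.0, -161.0, 110.0];277 275 [556.0, -158.0, 110.0];283 275 [556.0, -156.0, 110.0];289 275 [557.0, -153.0, 110.0];295 275 [558.0, -151.0, 110.0];301 275 [559.0, -148.0, 109.0];307 275 [559
[... 310 characters left out ...]
.0, -183.0, 120.0];223 290 [553.0, -181.0, 120.0];229 290 [554.0, -178.0, 120.0];235 290 [558.0, -178.0, 114.0];241 290 [570.0, -180.0, 96.0];247 290 [562.0, -174.0, 109.0];253 290 [563.0, -171.0, 109.0];259 290 [563.0, -168.0, 110.0];265 290 [563.0, -165.0, 109.0];271 290 [564.0, -163.0, 109.0];277 290 [564.0, -160.0, 110.0];283 290 [565.0, -157.0, 109.0];289 290 [565.0, -155.0, 110.0];295 290 [566.0, -152.0, 109.0];301 290 [566.0, -149.0, 109.0];307 290 [566.0, -146.0, 110.0];313 290 [567.0, -144.0, 110.0];319 290 [569.0, -141.0, 108.0];325 290 [568.0, -138.0, 111.0];331 290 [562.0, -136.0, 119.0];337 290 [562.0, -134.0, 120.0];343 290 [563.0, -131.0, 119.0];349 290 [568.0, -128.0, 113.0];
```

Call:
step_arm:
  deltas:
    - [-1,0.5,-1,0,0,0,-1]
    - [0,0,0,0,0,0,-1]
    - [0,0,0,0,0,0,-1]
    - [0,0,0,0,0,0,-1]
  newtons: 50

```text
clock: 8.05
tcp_pos: [0.5693, -0.1582, 0.0824]
orientation: [0.003, 0.087, 0.996, 0.001]
wrist_force: [1.3, 4.9, 9.6]
finger_gap: 0.0401
grip_force: 49.1
```

Call:
step_arm:
  deltas:
    - [0,0,0,0,0,5,-1]
    - [0,0,0,0,0,5,-1]
    - [0,0,0,0,0,5,-1]
    - [0,0,0,0,0,5,-1]
    - [0,0,0,0,0,0,-1]

```text
clock: 8.55
tcp_pos: [0.5693, -0.158, 0.0826]
orientation: [0.003, -0.089, 0.996, 0.0]
wrist_force: [0.5, 5.7, 10.8]
finger_gap: 0.0404
grip_force: 49.3
```

```bash
cat >> h.py <<'E'
def hex(c,lo=.095,hi=.117):
    P=pts(c);m=((P[...,2]>lo)&(P[...,2]<hi)&(np.hypot(P[...,0]-.568,P[...,1]+.158)<.024)&(c['image'].min(2)>60)).astype(np.uint8)
    m=cv2.morphologyEx(m,cv2.MORPH_OPEN,np.ones((3,3)))
    n,l,st,ce=cv2.connectedComponentsWithStats(m);i=1+st[1:,4].argmax();q=P[l==i]
    h=cv2.convexHull((q[:,:2]*1000).astype(np.float32));A=np.arange(0,180,2)
    w=[np.ptp(h[:,0]@[np.cos(np.radians(a)),np.sin(np.radians(a))]) for a in A]
    f=np.exp(1j*6*np.radians(A))@np.array(w);return 'corner',round(np.degrees(np.angle(f))/6,1),'z',round(float(np.median(q[:,2])),4),'w',round(min(w),1),round(max(w),1),h[:,0].mean(0).round(1)
def st():
    s=get_state();o=s['orientation'];y=2*np.degrees(np.arctan2(o[2],o[1]))-90
    print('t',round(s['clock'],2),'yaw',round(y%360,1),'F',s['wrist_force'].round(1),'M',s['ft_torque'].round(2),'tcp',s['tcp_pos'].round(4),'gap',round(s['finger_gap'],4),'q6',round(float(s['joint_pos'][5]),2))
E
python3 - <<'E'
from h import *
st();print(hex(dict(np.load('pics/w3.npz'))),hex(dict(np.load('pics/w4.npz'))));print(hex(snap('wrist','w5.png')))
E
```

```text
t 8.55 yaw 100.2 F [ 0.5  5.7 10.8] M [ 1.43 -0.09  0.1 ] tcp [ 0.5693 -0.158   0.0826] gap 0.0404 q6 -0.59
('corner', np.float64(-10.5), 'z', 0.1097, 'w', np.float64(36.0), np.float64(41.3), array([ 567.8, -159.1], dtype=float32)) ('corner', np.float64(-10.4), 'z', 0.1093, 'w', np.float64(36.2), np.float64(41.9), array([ 565. , -156.3], dtype=float32))
('corner', np.float64(12.0), 'z', 0.1093, 'w', np.float64(36.9), np.float64(43.6), array([ 563.4, -158.5], dtype=float32))
```

The head follows the gripper (corner from −10° to about +10°), so the grip holds. The slight down-push will reveal the drop. Continuing backward.

Call:
step_arm:
  deltas:
    - [0,1,0,0,0,5,-1]
    - [0,0,0,0,0,5,-1]
    - [0,0,0,0,0,5,-1]
    - [0,0,0,0,0,5,-1]
    - [0,0,0,0,0,0,-1]

```text
clock: 9.1
tcp_pos: [0.5691, -0.1578, 0.0826]
orientation: [0.003, -0.26, 0.966, -0.001]
wrist_force: [1.3, 4.0, 11.0]
finger_gap: 0.0398
grip_force: 49.3
```

Call:
step_arm:
  deltas:
    - [0,0,0,0,0,5,-1]
    - [0,0,0,0,0,5,-1]
    - [0,0,0,0,0,5,-1]
    - [0,0,0,0,0,5,-1]
    - [0,0,0,0,0,0,-1]

```text
clock: 9.6
tcp_pos: [0.569, -0.1577, 0.0805]
orientation: [0.002, -0.424, 0.906, -0.001]
wrist_force: [6.2, 1.4, -6.2]
finger_gap: 0.04
grip_force: 50.9
```

It dropped at about −60° (z fell and the force reversed). Following it down.

Call:
step_arm:
  deltas:
    - [0,0,-2,0,0,0,-1]
    - [0,0,-2,0,0,0,-1]
    - [0,0,0,0,0,0,-1]
    - [0,0,0,0,0,0,-1]

```text
clock: 10.0
tcp_pos: [0.5691, -0.1578, 0.0785]
orientation: [0.003, -0.423, 0.906, -0.001]
wrist_force: [0.2, 2.8, 11.6]
finger_gap: 0.0401
grip_force: 52.4
```

```bash
python3 - <<'E'
from h import *
st();print(hex(snap('wrist','w6.png')))
E
```

```text
t 10.0 yaw 140.0 F [ 0.2  2.8 11.6] M [ 1.    0.26 -0.01] tcp [ 0.5691 -0.1578  0.0785] gap 0.0401 q6 -1.28
('corner', np.float64(-10.0), 'z', 0.1054, 'w', np.float64(36.2), np.float64(41.3), array([ 568.1, -162.4], dtype=float32))
```

The head top is now at about 105.4 mm, a 5 mm drop from 110.4. Turning forward about 320° in two grips, following 5 mm per turn down.

Call:
step_arm:
  deltas:
    - [0,0,-0.1,0,0,-8,-1]
    - [0,0,-0.1,0,0,-8,-1]
    - [0,0,-0.1,0,0,-8,-1]
    - [0,0,-0.1,0,0,-8,-1]
    - [0,0,-0.1,0,0,-8,-1]

```text
clock: 10.55
tcp_pos: [0.5692, -0.158, 0.078]
orientation: [0.003, -0.085, 0.996, -0.0]
wrist_force: [0.7, 2.7, 10.4]
finger_gap: 0.0403
grip_force: 52.3
```

```bash
python3 - <<'E'
from h import *
st();print(hex(snap('wrist','w7.png')))
E
```

```text
t 10.55 yaw 99.7 F [ 0.7  2.7 10.4] M [ 0.86 -0.14  0.14] tcp [ 0.5692 -0.158   0.078 ] gap 0.0403 q6 -0.58
('corner', np.float64(10.3), 'z', 0.1048, 'w', np.float64(36.2), np.float64(41.7), array([ 566.7, -159.9], dtype=float32))
```

Tracking well: 40° gave −0.6 mm, and the head corner followed. Continuing.

Call:
step_arm:
  deltas:
    - [0,0,-0.1,0,0,-8,-1]
    - [0,0,-0.1,0,0,-8,-1]
    - [0,0,-0.1,0,0,-8,-1]
    - [0,0,-0.1,0,0,-8,-1]
    - [0,0,-0.1,0,0,-8,-1]

```text
clock: 11.1
tcp_pos: [0.5692, -0.1582, 0.0775]
orientation: [0.003, 0.261, 0.965, 0.0]
wrist_force: [0.3, 2.3, 9.6]
finger_gap: 0.0397
grip_force: 52.2
```

Call:
step_arm:
  deltas:
    - [0,0,-0.1,0,0,-8,-1]
    - [0,0,-0.1,0,0,-8,-1]
    - [0,0,-0.1,0,0,-8,-1]
    - [0,0,-0.1,0,0,-8,-1]
    - [0,0,-0.1,0,0,-8,-1]

```text
clock: 11.6
tcp_pos: [0.569, -0.1585, 0.0769]
orientation: [0.003, 0.576, 0.818, 0.001]
wrist_force: [1.2, 1.2, 9.0]
finger_gap: 0.0403
grip_force: 52.2
```

Call:
step_arm:
  deltas:
    - [0,0,-0.1,0,0,-8,-1]
    - [0,0,-0.1,0,0,-8,-1]
    - [0,0,-0.1,0,0,-8,-1]
    - [0,0,-0.1,0,0,-8,-1]
    - [0,0,-0.1,0,0,-8,-1]

```text
clock: 12.1
tcp_pos: [0.5687, -0.1585, 0.0763]
orientation: [0.002, 0.821, 0.571, 0.002]
wrist_force: [-1.3, 3.3, 9.7]
finger_gap: 0.0403
grip_force: 52.3
```

Call:
step_arm:
  deltas:
    - [0,0,-0.1,0,0,-8,-1]
    - [0,0,-0.1,0,0,-8,-1]
    - [0,0,-0.1,0,0,-8,-1]
    - [0,0,-0.1,0,0,-8,-1]
    - [0,0,-0.1,0,0,-8,-1]

```text
clock: 12.6
tcp_pos: [0.5685, -0.1583, 0.0758]
orientation: [0.001, 0.967, 0.256, 0.002]
wrist_force: [-1.8, 2.3, 9.9]
finger_gap: 0.0402
grip_force: 52.3
```

Call:
step_arm:
  deltas:
    - [0,0,-0.1,0,0,-8,-1]
    - [0,0,-0.1,0,0,-8,-1]
    - [0,0,-0.1,0,0,-8,-1]
    - [0,0,-0.1,0,0,-8,-1]
    - [0,0,-0.1,0,0,-8,-1]

```text
clock: 13.1
tcp_pos: [0.5685, -0.1581, 0.0752]
orientation: [0.0, 0.996, -0.09, 0.002]
wrist_force: [0.1, 4.0, 9.2]
finger_gap: 0.04
grip_force: 52.2
```

```bash
python3 - <<'E'
from h import *
st();print(hex(snap('wrist','w8.png')))
E
```

```text
t 13.1 yaw 259.7 F [0.1 4.  9.2] M [0.4  0.2  0.14] tcp [ 0.5685 -0.1581  0.0752] gap 0.04 q6 2.91
('corner', np.float64(-10.3), 'z', 0.102, 'w', np.float64(36.1), np.float64(41.2), array([ 569.4, -161.4], dtype=float32))
```

240° is done and the head is at about 102.0 mm. Opening, turning back 120° around the head, then regripping.

Call:
step_arm:
  deltas:
    - [0,0,2,0,0,0,0.5]
    - [0,0,0,0,0,0,1]
    - [0,0,0,0,0,0,1]
    - [0,0,0,0,0,0,1]

```text
clock: 13.55
tcp_pos: [0.5665, -0.158, 0.0741]
orientation: [0.0, 0.996, -0.087, -0.0]
wrist_force: [0.3, 1.0, 0.4]
finger_gap: 0.0856
grip_force: 0.0
```

Call:
step_arm:
  deltas:
    - [0,0,0,0,0,8,1]
    - [0,0,0,0,0,8,1]
    - [0,0,0,0,0,8,1]
    - [0,0,0,0,0,8,1]
    - [0,0,0,0,0,8,1]

```text
clock: 14.05
tcp_pos: [0.5665, -0.158, 0.0739]
orientation: [-0.0, 0.965, 0.261, -0.0]
wrist_force: [0.4, -0.6, -0.2]
finger_gap: 0.0858
grip_force: 0.0
```

Call:
step_arm:
  deltas:
    - [0,0,0,0,0,8,1]
    - [0,0,0,0,0,8,1]
    - [0,0,0,0,0,8,1]
    - [0,0,0,0,0,8,1]
    - [0,0,0,0,0,8,1]

```text
clock: 14.55
tcp_pos: [0.5665, -0.158, 0.0739]
orientation: [-0.0, 0.818, 0.576, -0.0]
wrist_force: [0.5, 0.9, -0.7]
finger_gap: 0.0855
grip_force: 0.0
```

Call:
step_arm:
  deltas:
    - [0,0,0,0,0,8,1]
    - [0,0,0,0,0,8,1]
    - [0,0,0,0,0,8,1]
    - [0,0,0,0,0,8,1]
    - [0,0,0,0,0,8,1]

```text
clock: 15.05
tcp_pos: [0.5665, -0.1579, 0.0739]
orientation: [-0.0, 0.571, 0.821, -0.0]
wrist_force: [0.5, 0.3, 0.3]
finger_gap: 0.0852
grip_force: 0.0
```

Call:
step_arm:
  deltas:
    - [0,0,0,0,0,0,1]
    - [0,0,0,0,0,0,1]

```text
clock: 15.25
tcp_pos: [0.5666, -0.1579, 0.0741]
orientation: [-0.0, 0.575, 0.818, -0.0]
wrist_force: [-0.5, 0.3, 0.4]
finger_gap: 0.0853
grip_force: 0.0
```

```bash
python3 - <<'E'
from h import *
st();print(hex(snap('wrist','w9.png')))
E
```

```text
t 15.25 yaw 19.8 F [-0.5  0.3  0.4] M [-0.01 -0.   -0.05] tcp [ 0.5666 -0.1579  0.0741] gap 0.0853 q6 0.82
('corner', np.float64(-10.9), 'z', 0.1023, 'w', np.float64(36.3), np.float64(41.6), array([ 567.3, -153.6], dtype=float32))
```

Call:
step_arm:
  deltas:
    - [1.5,-0.5,1,0,0,0,0]
    - [0,0,0,0,0,0,-1]
    - [0,0,0,0,0,0,-1]
    - [0,0,0,0,0,0,-1]
    - [0,0,0,0,0,0,-1]

```text
clock: 15.8
tcp_pos: [0.5689, -0.1583, 0.0758]
orientation: [0.001, 0.574, 0.819, 0.001]
wrist_force: [2.6, 1.4, 2.0]
finger_gap: 0.0403
grip_force: 50.1
```

Call:
step_arm:
  deltas:
    - [0,0,0,0,0,0,-1]
    - [0,0,-0.1,0,0,-8,-1]
    - [0,0,-0.1,0,0,-8,-1]
    - [0,0,-0.1,0,0,-8,-1]
    - [0,0,-0.1,0,0,-8,-1]

```text
clock: 16.3
tcp_pos: [0.5687, -0.1583, 0.0753]
orientation: [0.0, 0.779, 0.627, 0.0]
wrist_force: [1.9, 2.3, 2.6]
finger_gap: 0.04
grip_force: 50.2
```

Call:
step_arm:
  deltas:
    - [0,0,-0.1,0,0,-8,-1]
    - [0,0,-0.1,0,0,-8,-1]
    - [0,0,-0.1,0,0,-8,-1]
    - [0,0,-0.1,0,0,-8,-1]
    - [0,0,-0.1,0,0,-8,-1]

```text
clock: 16.8
tcp_pos: [0.5685, -0.1582, 0.0747]
orientation: [0.0, 0.946, 0.323, 0.0]
wrist_force: [1.7, 1.7, 3.4]
finger_gap: 0.0397
grip_force: 50.2
```

Call:
step_arm:
  deltas:
    - [0,0,0,0,0,-8,-1]
    - [0,0,0,0,0,0,-1]
    - [0,0,0,0,0,0,-1]

```text
clock: 17.1
tcp_pos: [0.5685, -0.1582, 0.0746]
orientation: [-0.0, 0.966, 0.26, 0.0]
wrist_force: [1.9, 2.5, 3.1]
finger_gap: 0.0396
grip_force: 50.2
```

```bash
python3 - <<'E'
from h import *
st();c=snap('wrist','w10.png');print(hex(c));t=snap('top','t10.png');cv2.imwrite('pics/v10.png',c['image'][:,:,::-1])
E
```

```text
t 17.1 yaw 300.2 F [1.9 2.5 3.1] M [ 0.48 -0.33 -0.04] tcp [ 0.5685 -0.1582  0.0746] gap 0.0396 q6 2.21
('corner', np.float64(28.7), 'z', 0.1011, 'w', np.float64(36.1), np.float64(41.3), array([ 567.8, -160.6], dtype=float32))
```

View pics/v10.png

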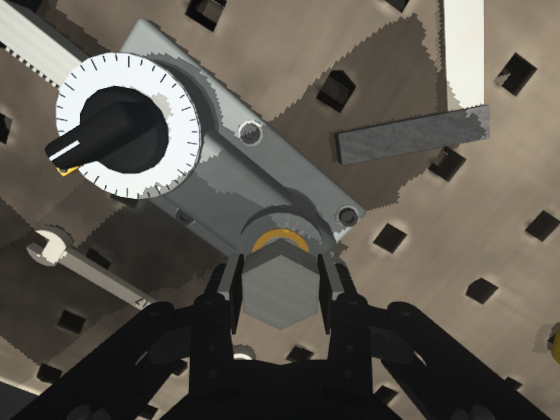

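The head is gripped at 101.1 mm. The pointer bar overlaps the tab at (65,168), with parallax. One numeric check of pointer against tab and of the bystanders, then I'll hand in.

```bash
python3 - <<'E'
from h import *
k=np.array([586.2,-50.3])
for f in('w3','t10'):
    c=dict(np.load(f'pics/{f}.npz'));P=pts(c)*1000;im=c['image'].astype(int)
    r=np.hypot(P[...,0]-k[0],P[...,1]-k[1])
    q=P[(P[...,2]>82)&(P[...,2]<95)&(r<30)][:,:2].astype(np.float32);print(f,'bar',cv2.minAreaRect(q))
    m=(r>28)&(r<45)&(im[...,0]-im[...,2]>80)&(P[...,2]>45);q=P[m][:,:2].mean(0)-k;print('tab',m.sum(),np.degrees(np.arctan2(q[1],q[0])),np.hypot(*q))
a=np.load('pics/top0.npz')['image'].astype(int);b=np.load('pics/t10.npz')['image'].astype(int)
for n,(x0,x1,y0,y1) in dict(bar=(220,292,175,218),square=(385,445,115,197),spanner=(325,440,262,298)).items():print(n,np.abs(a-b)[y0:y1,x0:x1].max(2).mean().round(1))
E
```

```text
w3 bar ((587.579345703125, -50.48959732055664), (13.872056007385254, 43.8223991394043), 57.957427978515625)
tab 74 149.32058000822784 37.17288777137206
t10 bar ((586.4686279296875, -50.225460052490234), (12.95734977722168, 43.51974868774414), 57.676151275634766)
tab 16 147.8913777817221 37.36140120787149
bar 12.1
square 23.8
spanner 34.4
```

```bash
python3 -c "
from workcell import *
print(hand_in())"
```

```text
the job is handed in; nothing more can be done
None
```

The job is handed in at about 17 s, with no verdict returned: the pointer is on the tab (about 148° against 148–149°), and the lock screw dropped about 60° back, was turned forward about 320° to a 101.1 mm head height, and is still gripped at about 50 N; the arm never went near the bar, square or spanner, though I did not re-measure their positions.

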